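Turn over the pendant box that sits upside down in the jig

TASK

One of the three square brass boxes in the bench jig has been put in upside down, with its open side hidden against the jig. Find it, turn it over and seat it again, so that all three boxes stand fully home in the jig's nests, one in each, open side up; do not disturb the tools and things lying around.

Things in the scene. Friction and masses are not known exactly. Their poses are not given: they have to be found in the camera images.
- jig: fixed jig: steel base plate 270 x 80 x 12 mm carrying three square aluminium nests in a row along its x axis, 95 mm apart, their tops 41 mm above the bench. Origin: centre of its underside; z up. The bench beside it, on its left (+y world), is clear for about 0.2 m
- nest1 (a point): centre of the pocket floor of a nest of the jig, 36 mm above the bench; axes parallel to the jig's (z up). Pocket 47 x 47 mm, 5 mm deep, in a block 53 x 53 mm; at jig x = -95 mm
- nest2 (a point): centre of the pocket floor of a nest of the jig, 36 mm above the bench; axes parallel to the jig's (z up). Pocket 47 x 47 mm, 5 mm deep, in a block 53 x 53 mm; at the jig's middle
- nest3 (a point): centre of the pocket floor of a nest of the jig, 36 mm above the bench; axes parallel to the jig's (z up). Pocket 47 x 47 mm, 5 mm deep, in a block 53 x 53 mm; at jig x = +95 mm
- box_a: one of three identical square brass boxes (pendant cases): 44 x 44 mm outside, 36 mm high, walls and closed bottom 2.5 mm thick, open on the sixth side, 160 g. Origin: centre of the outer block; z points out through the OPEN side, x and y square to the walls. At the start each stands in a nest, two open side up and one upside down; which is where varies
- box_b: one of three identical square brass boxes (pendant cases): 44 x 44 mm outside, 36 mm high, walls and closed bottom 2.5 mm thick, open on the sixth side, 160 g. Origin: centre of the outer block; z points out through the OPEN side, x and y square to the walls. At the start each stands in a nest, two open side up and one upside down; which is where varies
- box_c: one of three identical square brass boxes (pendant cases): 44 x 44 mm outside, 36 mm high, walls and closed bottom 2.5 mm thick, open on the sixth side, 160 g. Origin: centre of the outer block; z points out through the OPEN side, x and y square to the walls. At the start each stands in a nest, two open side up and one upside down; which is where varies
- hammer: bystander: hammer, 240 mm long, lying along its x axis
- pliers: bystander: pliers with orange handles, about 130 x 56 mm, 14 mm high, lying along its x axis (jaws at +x); origin under the joint
- tin: bystander: small closed metal tin, 60 mm across, 45 mm high; origin centre of underside
- charcoal: bystander: soldering brick, 90 x 55 x 30 mm; origin centre of underside
There are look-alikes about, which are no part of the job. Leave any orange or pink look-alike of the box_b alone.

How it is judged:
By the outcome, as a careful person would: the job done as asked, in the order asked, and still so for the second after the job is handed in, with the robot touching nothing.
It also fails if it takes over 64 s, if anything falls off the work surface, if the arm or the gripper's body presses on something with over 40 N, if the wrist force passes 120 N, or if a joint passes its speed limit or range.

ROBOT

A 6-joint arm with a two-finger parallel gripper is mounted at the origin on the work surface. World frame = base frame: x ahead of the robot, y to its left, z up, the work surface at z = 0. Lengths are in m, angles in rad, forces in N, time in s.
With the tool pointing down it reaches from about 0.35 to 0.775 m from the base axis. Payload 7.3 kg.
Tool frame: the origin (TCP) lies at the very end of the fingers, on their centre line; the grasp point (between the pads) lies 19 mm behind it; z points along the fingers, y is the direction in which the jaws open and shut (so a half turn about z gives the same grasp; the last joint's range is limited). The gripper opens to 92 mm and grips with 3 to 60 N. Pads are 19 mm wide; open, the fingers measure 130 mm over their backs; the gripper's body (75 mm by 190 mm) begins 47 mm behind the grasp point.
Start: joints at [-1.329, 0.342, 1.524, -0, 1.275, -0.146], TCP at [0.199, -0.486, 0.227] pointing down, gripper open.
Joint ranges: [-2.53, 2.53], [-0.77, 2.02], [0.04, 2.7], [-1, 4.14], [0.28, 2.66], [-3.11, 3.11]. Speed limits (rad/s): [2.57, 2.57, 3.14, 3.14, 3.14, 3.14].

INTERFACE

Orientations are given as [roll, pitch, yaw] about the fixed x, y, z axes, in that order (R = Rz(yaw) Ry(pitch) Rx(roll)).
In Python, from cell import observe, read_camera, camera_info, hand_in gives the robot as it stands.
- The arm moves only by the tool jog_arm, never from a script. Its argument "rows" is one flat list of numbers, 5 for each row, row after row: the finger opening in mm, from 0 to 91.8, then the shift along the tool's x, y, z in mm, then the turn about the tool's z in degrees. In form: [gripper, tx, ty, tz, roll, gripper, tx, ty, tz, roll, ...]. A call has 1 to 20 rows; each row shifts and turns the commanded pose from where the row before left it, along the tool's axes as they then stand; what a row does not reach is not made up. A row lasts 1/10 s, in which the tool goes at most 50 mm and 8.59 degrees, less where a joint would pass 70% of its speed; a pose out of reach is approached as far as the arm can. A call with a gripper value outside its range is refused whole. The fingers move at their own pace and stop on an object; "grip_force" is the grip in N (left out, the last holds). Time passes only in rows, so rows that do not move let the fingers close. It gives the time, the measured TCP pose, the force and the opening at its end, in the units of the state.
- observe(): the state, without advancing time (a new reading comes with each control period).
- read_camera(name): name is "side" or "top"; returns (picture, depth): 400x640x3 uint8, red, green, blue; 400x640 float32, m along the optical axis (not along the pixel's ray), 0 where there is no reading.
- camera_info(name): a dict with "fx", "fy", "cx", "cy" (pixels), "extrinsics" (4x4, takes a point from camera to world coordinates). Camera axes: x right, y up, looking along -z (the intrinsics and any distortion apply to the point x, -y, -z); pixel columns grow to the right and rows downward; lengths in m; the calibration is good to about 2 mm. A picture is of the moment at which its call begins. camera_info takes no time and is no camera call.
- hand_in(): hands the job in, once; it reports no verdict.
The state is a dict: "time": time; "qpos": joint angles; "qvel": joint speeds; "joint_efforts": joint torques, N m; "tool_pos": TCP position; "tool_rot": TCP orientation; "contact_force": force on the tool from outside, world axes, zero at the start; "torque": the same for the moment, N m; "opening": finger opening in m.
Only numpy, scipy, OpenCV 4.12 (cv2) and the standard library are available. Lean on these libraries where they do the work, as an engineer would, in place of code of your own. Each camera call takes 0.05 s, during which the arm holds its last target. There are 200 camera calls.

## Working session

There is one attempt and no reset: what is moved stays moved. The work goes in short steps, Python scripts to look and compute and a tool call to move; the robot and the scene stay as the last step left them, time stands still between calls to the robot, and variables do not carry over. Pictures are saved under pics/ and viewed, about 8 in all and at most 12, crops included, and the job is handed in when it is done.

Besides the shell and the picture viewer there is one more tool, called after "Request:" as a command line: name --argument value ..., lists and objects as JSON in quotes. jog_arm: Moves the arm, as the interface text tells. Its arguments: {"type":"object","properties":{"rows":{"type":"array","items":{"type":"number"}},"grip_force":{"type":"number"}},"required":["rows"]}

```bash
ls; mkdir -p pics; cat > h.py <<'E'
import numpy as np, cv2
from cell import observe, read_camera, camera_info, hand_in
def save(n,p,crop=None,s=1):
    im=p[...,::-1]
    if crop: r0,r1,c0,c1=crop; im=im[r0:r1,c0:c1]
    cv2.imwrite('pics/'+n,cv2.resize(im,None,fx=s,fy=s,interpolation=cv2.INTER_CUBIC))
def cloud(name,d):
    i=camera_info(name); E=np.array(i['extrinsics'])
    v,u=np.mgrid[0:400,0:640]
    P=np.stack([(u-i['cx'])/i['fx']*d,-(v-i['cy'])/i['fy']*d,-d],-1)
    return P@E[:3,:3].T+E[:3,3]
def ray(name,u,v,z):
    i=camera_info(name); E=np.array(i['extrinsics'])
    r=E[:3,:3]@np.array([(u-i['cx'])/i['fx'],-(v-i['cy'])/i['fy'],-1]); o=E[:3,3]
    return o+r*(z-o[2])/r[2]
E
python3 - <<'E'
from h import *
for n in('top','side'):
    p,d=read_camera(n); save(n+'0.png',p); np.savez('pics/'+n+'0.npz',p=p,d=d)
    i=camera_info(n); print({k:(np.round(v,3).tolist() if k=='extrinsics' else v) for k,v in i.items()})
print(observe())
E
```

```text
pics
{'fx': 365.4948690368008, 'fy': 365.4948690368008, 'cx': 322.3322829278581, 'cy': 196.17266471327625, 'extrinsics': [[0.008, 0.998, -0.066, 0.497], [-1.0, 0.008, -0.0, 0.005], [0.0, 0.066, 0.998, 1.029], [0.0, 0.0, 0.0, 1.0]]}
{'fx': 439.19705100589294, 'fy': 439.19705100589294, 'cx': 310.155616112803, 'cy': 190.8502905190671, 'extrinsics': [[-0.836, 0.274, -0.475, 0.08], [-0.549, -0.414, 0.726, 0.736], [0.002, 0.868, 0.497, 0.553], [0.0, 0.0, 0.0, 1.0]]}
{'time': 0.1, 'qpos': array([-1.32897990e+00,  3.42666581e-01,  1.52494159e+00,  1.22128495e-05,
        1.27542441e+00, -1.46012109e-01]), 'qvel': array([ 0.00136891, -0.00121308, -0.00434304,  0.00147936,  0.00091543,
        0.00083856]), 'joint_efforts': array([ 8.47632346e-04, -4.32005775e+01, -2.44694334e+01,  7.18354108e-02,
        5.26257267e-02, -5.48382468e-05]), 'tool_pos': array([ 0.19847026, -0.48562922,  0.22610043]), 'tool_rot': array([-3.14016975e+00, -2.21054728e-04,  3.87824812e-01]), 'contact_force': array([ 0.53040618, -0.29003448,  0.10060228]), 'torque': array([ 0.01263597, -0.00275902,  0.04393788]), 'opening': 0.09179717787180058}
```

View pics/top0.png

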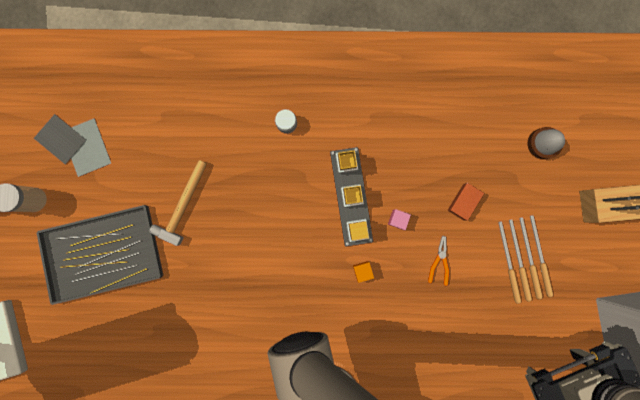

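View pics/side0.png

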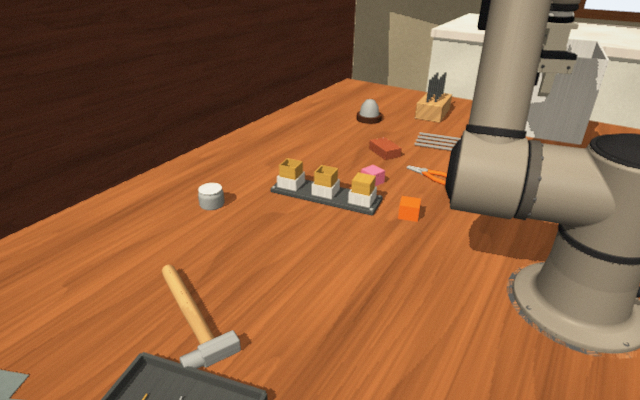

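The inverted box looks like the one nearest the robot, at top (358,231), with a solid lid. The other two, at (347,160) and (352,196), look open. The orange (364,272) and pink (400,219) blocks on the bench are look-alikes to leave alone. I'll confirm this with depth and one enlarged crop.

```bash
python3 - <<'E'
from h import *
z=np.load('pics/top0.npz'); p,d=z['p'],z['d']; save('crop1.png',p,(140,290,300,460),5)
C=cloud('top',d)
print('bench z',np.median(C[240:290,200:330,2]))
for (u,v) in [(347,160),(352,196),(358,231),(400,219),(364,272),(468,201),(286,120)]:
    w=C[v-2:v+3,u-2:u+3]; print((u,v),np.round(np.median(w.reshape(-1,3),0),4))
hi=((C[...,2]>.064)&(C[...,2]<.08)).astype(np.uint8); hi[:140]=0;hi[250:]=0;hi[:,:325]=0;hi[:,380:]=0
n,l,s,c=cv2.connectedComponentsWithStats(hi)
pts=[]
for k in range(1,n):
    if s[k,4]<20: continue
    Q=cv2.findContours((l==k).astype(np.uint8),cv2.RETR_EXTERNAL,cv2.CHAIN_APPROX_NONE)[0][0].reshape(-1,2)
    W=np.array([ray('top',u,v,.072)[:2] for u,v in Q],np.float32)
    print(s[k],np.round(cv2.minAreaRect(W)[0],4),np.round(cv2.minAreaRect(W)[1],4),cv2.minAreaRect(W)[2], np.median(C[l==k][:,2]))
    pts.append(cv2.minAreaRect(W)[0])
pts=np.array(pts); dd=pts[0]-pts[-1]; print('dir',np.degrees(np.arctan2(dd[1],dd[0])),np.linalg.norm(dd))
E
```

```text
bench z -7.632198933382739e-05
(347, 160) [ 0.663  -0.0618  0.0385]
(352, 196) [ 0.5642 -0.0756  0.0383]
(358, 231) [ 0.4708 -0.0887  0.0722]
(400, 219) [ 0.503  -0.2065  0.0357]
(364, 272) [ 0.3605 -0.1084  0.0362]
(468, 201) [ 0.5536 -0.3936  0.0305]
(286, 120) [0.771  0.1058 0.0453]
[338 151  19  19  83] [ 0.6584 -0.0603] [0.0448 0.0446] 8.629935264587402 0.07126372154905658
[344 186  19  19  72] [ 0.5655 -0.0757] [0.0439 0.0442] 8.575260162353516 0.07209573712142675
[349 222  20  19 289] [ 0.4715 -0.0905] [0.044  0.0445] 8.942488670349121 0.07225149730721225
dir 9.163469895957633 0.18934831168427577
```

View pics/crop1.png

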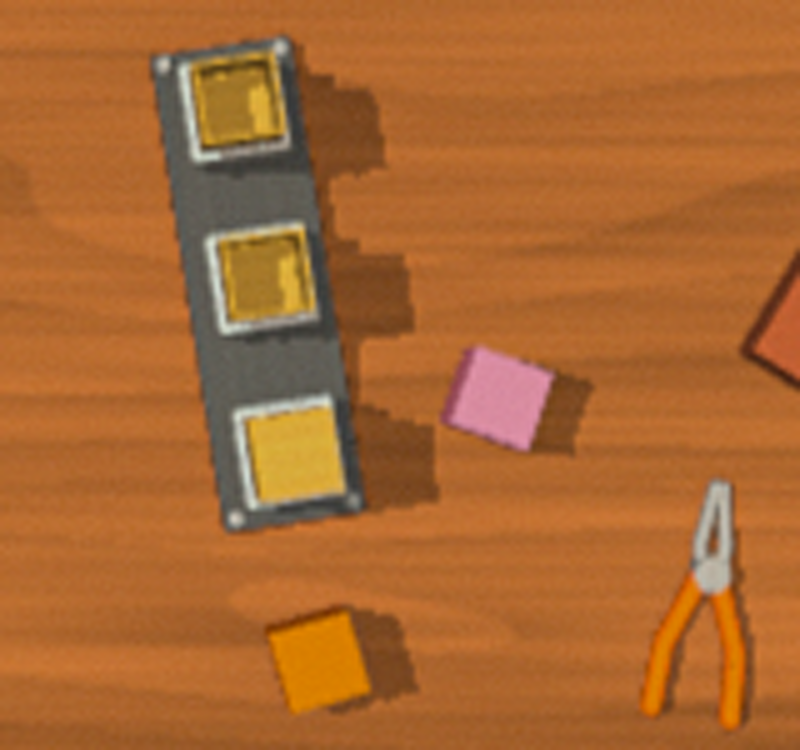

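The crop confirms it. The solid box at top (358,231), height 72 mm, is the inverted one and the other two are open. The pink and orange blocks stand on the bench at 36 mm and are not part of the job.

The tool can't be tilted, so my plan has three stages:
1. Squeeze the box in its nest along both axes, to fix the nest position in tool coordinates.
2. Carry it to the clear bench and roll it over twice by 90°, each time with a light grip at one top edge.
3. Re-centre it in the jaws and seat it.

Request:
jog_arm --rows '[91,29,-19,0,0,91,29,-19,0,0,91,29,-19,0,0,91,29,-19,0,0,91,29,-19,0,0,91,29,-19,0,0,91,29,-19,0,0,91,29,-19,0,0,91,29,-19,0,0,91,29,-19,0,0,91,29,-19,0,0,91,29,-19,0,0,91,29,-19,0,0,91,25,-15,0,0,70,0,0,0,0]' --grip_force 5

```text
time: 1.6
tool_pos: [0.4728, -0.089, 0.2263]
tool_rot: [-3.141, -0.0, 0.391]
contact_force: [-0.4, 0.2, 0.5]
opening: 0.0863
```

Request:
jog_arm --rows '[70,0,0,8,-7.7,70,0,0,8,-7.7,70,0,0,8,-7.7,70,0,0,8,-7.7,70,0,0,8,-7.7,70,0,0,8,-7.7,70,0,0,8,-7.7,70,0,0,8,-7.7,70,0,0,8,-7.7,70,0,0,8,-7.7,70,0,0,0,0,70,0,0,0,0]'

```text
time: 2.8
tool_pos: [0.4713, -0.0919, 0.1467]
tool_rot: [-3.141, -0.0, 1.728]
contact_force: [-0.5, 0.4, 0.4]
opening: 0.0702
```

```bash
cat >> h.py <<'E'
def plan(x,y,z,deg):
    o=observe(); t=o['tool_pos']; a=o['tool_rot'][2]; dx,dy=x-t[0],y-t[1]
    print('t',round(o['time'],2),'tcp',np.round(t*1e3,1),'yaw',round(np.degrees(a),2),'open',round(o['opening']*1e3,1),'F',np.round(o['contact_force'],1))
    print('shift mm',np.round(np.array([dx*np.cos(a)+dy*np.sin(a),dx*np.sin(a)-dy*np.cos(a),t[2]-z])*1e3,1),'roll',round(np.degrees(a)-deg,2))
E
python3 -c "
from h import *
plan(.4715,-.0905,.046,99.1)"
```

```text
t 2.8 tcp [471.3 -91.9 146.7] yaw 98.99 open 70.2 F [-0.5  0.4  0.4]
shift mm [  1.3   0.4 100.7] roll -0.11
```

Request:
jog_arm --rows '[70,1.3,0.4,20,-0.1,70,0,0,20,0,70,0,0,20,0,70,0,0,20,0,70,0,0,15,0,70,0,0,5,0,35,0,0,0,0,35,0,0,0,0,35,0,0,0,0,35,0,0,0,0,35,0,0,0,0,35,0,0,0,0,35,0,0,0,0]' --grip_force 4

```text
time: 4.1
tool_pos: [0.4723, -0.0903, 0.0475]
tool_rot: [3.14, 0.001, 1.733]
contact_force: [-1.5, -0.4, 6.8]
opening: 0.0437
```

```bash
python3 -c "
from h import *
plan(.4715,-.0905,.046,99.1)"
```

```text
t 4.1 tcp [472.3 -90.3  47.5] yaw 99.32 open 43.7 F [-1.5 -0.4  6.8]
shift mm [-0.1 -0.8  1.5] roll 0.22
```

Request:
jog_arm --rows '[70,0,0,0,0,70,0,0,0,0,70,0,0,0,0,70,0,0,-20,0,70,0,0,-20,0,70,0,0,0,8.2,70,0,0,0,8.2,70,0,0,0,8.2,70,0,0,0,8.2,70,0,0,0,8.2,70,0,0,0,8.2,70,0,0,0,8.2,70,0,0,0,8.2,70,0,0,0,8.2,70,0,0,0,8.2,70,0,0,0,8.0,70,0,0,0,0,70,0,0,0,0]'

```text
time: 5.9
tool_pos: [0.4717, -0.0901, 0.0866]
tool_rot: [-3.142, 0.0, 0.166]
contact_force: [0.0, -0.1, 0.6]
opening: 0.07
```

```bash
python3 -c "
from h import *
plan(.4725,-.0903,.046,9.1)"
```

```text
t 5.9 tcp [471.7 -90.1  86.6] yaw 9.54 open 70.0 F [ 0.  -0.1  0.6]
shift mm [ 0.7  0.3 40.6] roll 0.44
```

Request:
jog_arm --rows '[70,0.7,0.3,20,0.4,70,0,0,14.5,0,70,0,0,0,0,35,0,0,0,0,35,0,0,0,0,35,0,0,0,0,35,0,0,0,0,35,0,0,0,0,35,0,0,0,0,35,0,0,0,0]' --grip_force 4

```text
time: 6.9
tool_pos: [0.4729, -0.0904, 0.0528]
tool_rot: [3.141, -0.001, 0.156]
contact_force: [-0.5, 0.9, 6.7]
opening: 0.0437
```

```bash
python3 -c "
from h import *
plan(.4725,-.0903,.052,9.1)"
```

```text
t 6.9 tcp [472.9 -90.4  52.8] yaw 8.93 open 43.7 F [-0.5  0.9  6.7]
shift mm [-0.4 -0.1  0.8] roll -0.17
```

Request:
jog_arm --rows '[35,0,0,0,0,35,0,0,-5,0,35,0,0,-20,0,35,0,0,-25,0,35,0,0,-10,0,35,0,-26,0,0,35,0,-26,0,0,35,0,-26,0,0,35,0,-26,0,0,35,0,-26,0,0,35,0,0,0,0,35,0,0,25,0,35,0,0,25,0,35,0,0,25,0,35,0,0,15,0,35,0,0,4,0,35,0,0,1,0,35,0,0,0,0]' --grip_force 20

```text
time: 8.7
tool_pos: [0.4528, 0.0378, 0.0175]
tool_rot: [3.141, -0.001, 0.155]
contact_force: [0.2, -0.5, -1.1]
opening: 0.0439
```

```bash
python3 -c "
from h import *
plan(.452,.038,.017,9.1)
p,d=read_camera('side'); save('s1.png',p,(100,300,220,500),2.5)"
```

```text
t 8.7 tcp [452.8  37.8  17.5] yaw 8.9 open 43.9 F [ 0.2 -0.5 -1.1]
shift mm [-0.8 -0.4  0.5] roll -0.2
```

View pics/s1.png

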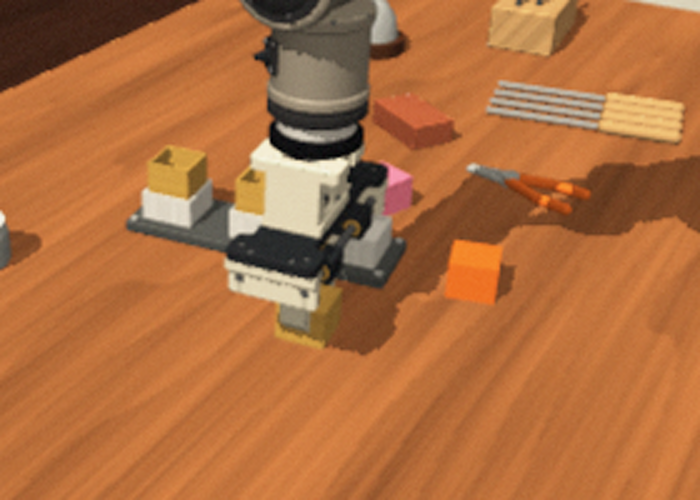

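Request:
jog_arm --rows '[35,0,0,1,0,62,0,0,0,0,62,0,0,0,0,62,0,0,-15,0,62,0,0,-16,0,62,-13,0,0,0,62,-13,0,0,0,62,0,0,10,0,62,0,0,8.5,0,62,0,0,0,0,35,0,0,0,0,35,0,0,0,0,35,0,0,0,0,35,0,0,0,0,35,0,0,0,0,35,0,0,0,0]' --grip_force 6

```text
time: 10.35
tool_pos: [0.4268, 0.0341, 0.0288]
tool_rot: [3.141, -0.0, 0.156]
contact_force: [0.5, 0.3, 0.1]
opening: 0.0436
```

```bash
python3 -c "
from h import *
plan(.452,.038,.029,9.1)"
```

```text
t 10.35 tcp [426.8  34.1  28.8] yaw 8.92 open 43.6 F [0.5 0.3 0.1]
shift mm [25.5  0.  -0.2] roll -0.18
```

Gripped at the edge (opening 43.6 mm). Next is the first half of the roll toward +x.

Request:
jog_arm --rows '[35,3.1,0,-3.4,0,35,3.2,0,-3.2,0,35,3.6,0,-2.8,0,35,3.7,0,-2.6,0,35,4,0,-2.1,0,35,4.1,0,-2,0,35,4.3,0,-1.4,0,35,4.4,0,-1.2,0,35,4.5,0,-0.7,0,35,4.5,0,-0.4,0,35,0,0,0,0]'

```text
time: 11.45
tool_pos: [0.4664, 0.0402, 0.0485]
tool_rot: [3.141, -0.001, 0.156]
contact_force: [0.3, 0.1, -0.9]
opening: 0.0435
```

```bash
python3 -c "
from h import *
plan(.452,.038,.029,9.1)
p,d=read_camera('side'); save('s2.png',p,(180,280,290,400),6)"
```

```text
t 11.45 tcp [466.4  40.2  48.5] yaw 8.92 open 43.5 F [ 0.3  0.1 -0.9]
shift mm [-14.5  -0.   19.5] roll -0.18
```

View pics/s2.png

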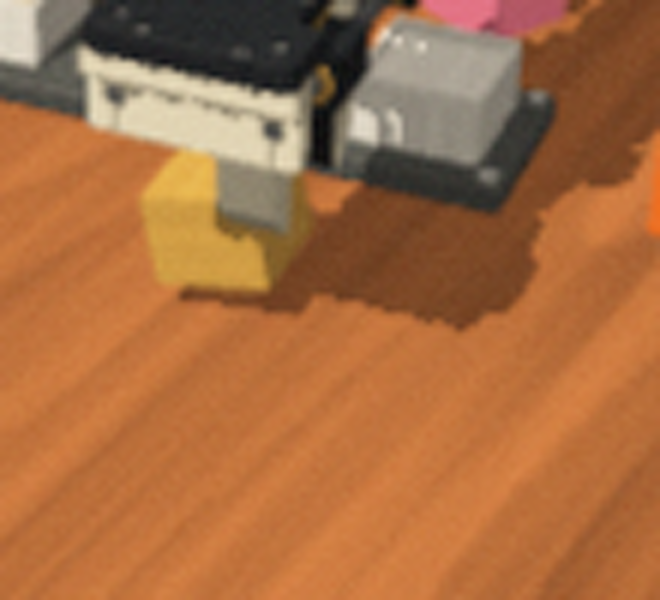

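```bash
cat >> h.py <<'E'
def tilt(tag=None):
    """box on the bench: outline of the wall facing the side camera, in jig x / z"""
    o=observe(); p,d=read_camera('side'); C=cloud('side',d); a=np.radians(9.0)
    hsv=cv2.cvtColor(p,cv2.COLOR_RGB2HSV); m=(hsv[...,0]>=17)&(hsv[...,0]<=32)&(hsv[...,1]>110)&(hsv[...,2]>60)
    R=C-np.array([.4725,-.0903,0]); X=R[...,0]*np.cos(a)+R[...,1]*np.sin(a); Y=-R[...,0]*np.sin(a)+R[...,1]*np.cos(a)
    m&=(Y>.09)&(Y<.17)&(C[...,2]>.002)&(C[...,2]<.08)&(abs(X)<.15)&(d>0)
    f=m&(Y>np.percentile(Y[m],90)-.004)
    W=np.stack([X[f],C[...,2][f]],1).astype(np.float32)*1e3
    r=cv2.minAreaRect(W); A=np.stack([X[m],Y[m],C[...,2][m]],1)*1e3
    print('face n',f.sum(),'ctr(jx,z)',np.round(r[0],1),'size',np.round(r[1],1),'ang',round(r[2],1),'| all min',np.round(np.percentile(A,2,0),1),'max',np.round(np.percentile(A,98,0),1),'| lowest',np.round(W[W[:,1].argmin()],1),'leftmost',np.round(W[W[:,0].argmin()],1),'rightmost',np.round(W[W[:,0].argmax()],1),'top',np.round(W[W[:,1].argmax()],1))
    if tag: save(tag,p,(180,280,290,400),5)
E
python3 -c "
from h import *
tilt()"
```

```text
face n 254 ctr(jx,z) [29.7 34.7] size [37.3 58.7] ang 83.9 | all min [ 10.8 116.1  16. ] max [ 59.7 154.2  51.8] | lowest [49.9 13.8] leftmost [ 2.2 54. ] rightmost [60.2 46.2] top [ 2.2 54. ]
```

Request:
jog_arm --rows '[35,0,0,4,0,35,0,0,0,0,35,0,0,0,0,35,0,0,0,0]' --grip_force 3

```text
time: 11.95
tool_pos: [0.4657, 0.0402, 0.0445]
tool_rot: [3.142, -0.0, 0.156]
contact_force: [-0.6, -0.6, -2.0]
opening: 0.0439
```

```bash
python3 -c "
from h import *
tilt()"
```

```text
face n 256 ctr(jx,z) [24.3 29.7] size [36.5 57.1] ang 61.2 | all min [  2.7 113.9   6.5] max [ 54.6 154.2  43.6] | lowest [37.5  2.2] leftmost [ 2.6 45.4] rightmost [55.9 32. ] top [ 3. 50.]
```

At 3 N it pivots under its own weight, so I'll lift it clear and let it swing.

Request:
jog_arm --rows '[35,0,0,-4,0,35,0,0,-4,0,35,0,0,-4,0,35,0,0,0,0,35,0,0,0,0,35,0,0,0,0]' --grip_force 3

```text
time: 12.6
tool_pos: [0.4655, 0.0402, 0.0564]
tool_rot: [3.142, 0.0, 0.156]
contact_force: [-0.6, -0.8, -1.0]
opening: 0.044
```

```bash
python3 -c "
from h import *
tilt('s3.png')"
```

```text
face n 258 ctr(jx,z) [20.4 38.1] size [36.1 51.2] ang 41.8 | all min [ -4.2 112.5  14. ] max [ 46.1 154.5  56.4] | lowest [23.8  8.4] leftmost [-4.4 38.8] rightmost [48.7 33.5] top [ 3.3 57.2]
```

View pics/s3.png

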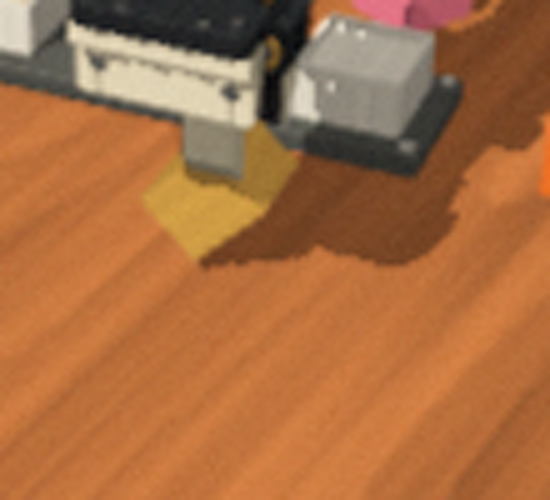

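Request:
jog_arm --rows '[35,0,0,4,0,35,0,0,4,0,35,3,0,0.5,0,35,3,0,0.3,0,35,3,0,0.3,0,35,3,0,0.5,0,35,3,0,0.6,0,35,3,0,1,0,35,3,0,1,0,35,3,0,1.3,0,35,0,0,0,0,35,0,0,0,0]'

```text
time: 13.85
tool_pos: [0.4897, 0.0439, 0.043]
tool_rot: [3.141, -0.001, 0.156]
contact_force: [1.5, 0.4, 3.4]
opening: 0.0439
```

```bash
python3 -c "
from h import *
tilt()"
```

```text
face n 232 ctr(jx,z) [35.7 26.9] size [36.6 45.6] ang 14.2 | all min [ 14.5 109.1   3. ] max [ 53.9 154.6  48.8] | lowest [28.2  2. ] leftmost [13.3 42.2] rightmost [57.2  8.8] top [27.7 47.4]
```

Request:
jog_arm --rows '[35,3,0,1.5,0,35,3,0,1.8,0,35,2,0,1.5,0,35,1,0,1,0,35,0,0,0,0,35,0,0,0,0]'

```text
time: 14.5
tool_pos: [0.498, 0.0453, 0.037]
tool_rot: [3.142, 0.001, 0.156]
contact_force: [0.3, -0.1, 0.6]
opening: 0.0438
```

```bash
python3 -c "
from h import *
tilt()"
```

```text
face n 224 ctr(jx,z) [41.2 23.6] size [36.9 43.1] ang 0.7 | all min [ 23.2 108.6   2.2] max [ 58.1 153.9  45.1] | lowest [44.9  2.1] leftmost [22.5 39.4] rightmost [59.7 13.1] top [34.9 45.1]
```

Request:
jog_arm --rows '[62,0,0,0,0,62,0,0,0,0,62,0,0,0,0,62,0,0,-16,0,62,-13.5,0,0,0,62,-13.5,0,0,0,62,0,0,8,0,62,0,0,8,0,62,0,0,0,0,35,0,0,0,0,35,0,0,0,0,35,0,0,0,0,35,0,0,0,0,35,0,0,0,0,35,0,0,0,0]' --grip_force 3

```text
time: 16.05
tool_pos: [0.4716, 0.0411, 0.0373]
tool_rot: [3.141, -0.0, 0.156]
contact_force: [0.8, 0.1, -1.4]
opening: 0.0439
```

```bash
python3 -c "
from h import *
plan(.472,.041,.037,9.1);tilt()"
```

```text
t 16.05 tcp [471.6  41.1  37.3] yaw 8.92 open 43.9 F [ 0.8  0.1 -1.4]
shift mm [0.3 0.2 0.3] roll -0.18
face n 239 ctr(jx,z) [35.2 22.5] size [48.2 43.2] ang 5.4 | all min [ 23.6 111.4   2.2] max [ 59.1 154.8  44.8] | lowest [41.5  2. ] leftmost [ 9.6 37.7] rightmost [59.6 18.7] top [47.8 45.3]
```

Request:
jog_arm --rows '[35,1.5,0,-3,0,35,1.5,0,-3,0,35,1.5,0,-3,0,35,1.5,0,-3,0,35,1.5,0,-3,0,35,1.5,0,-3,0,35,1,0,-3,0,35,0,0,0,0,35,0,0,0,0,35,0,0,0,0,35,0,0,0,0]'

```text
time: 17.2
tool_pos: [0.4813, 0.0427, 0.0581]
tool_rot: [3.142, 0.0, 0.156]
contact_force: [-0.2, 0.2, -2.2]
opening: 0.0439
```

```bash
python3 -c "
from h import *
plan(.472,.041,.037,9.1);tilt()"
```

```text
t 17.2 tcp [481.3  42.7  58.1] yaw 8.92 open 43.9 F [-0.2  0.2 -2.2]
shift mm [-9.4  0.2 21.1] roll -0.18
face n 259 ctr(jx,z) [33.9 38.6] size [46.  44.2] ang 56.7 | all min [ 11.9 108.3  15.3] max [ 61.3 153.9  55.3] | lowest [38.8  7.9] leftmost [10.3 31. ] rightmost [63.8 44.1] top [44.6 57.7]
```

Request:
jog_arm --rows '[35,0,0,4,0,35,0,0,4.5,0,35,3,0,0,0,35,3,0,0,0,35,3,0,0.3,0,35,3,0,0.5,0,35,3,0,0.7,0,35,3,0,0.9,0,35,3,0,1.1,0,35,3,0,1.3,0,35,3,0,1.5,0,35,3,0,1.7,0,35,0,0,0,0,35,0,0,0,0]'

```text
time: 18.65
tool_pos: [0.5112, 0.0473, 0.0416]
tool_rot: [3.141, -0.0, 0.156]
contact_force: [2.4, 0.9, 3.7]
opening: 0.0436
```

```bash
python3 -c "
from h import *
plan(.472,.041,.037,9.1);tilt()"
```

```text
t 18.65 tcp [511.2  47.3  41.6] yaw 8.92 open 43.6 F [2.4 0.9 3.7]
shift mm [-39.7   0.2   4.6] roll -0.18
face n 228 ctr(jx,z) [53.5 35.1] size [43.4 58.8] ang 30.3 | all min [ 32.8 108.1   7.2] max [ 80.6 154.7  48.4] | lowest [49.8  3.1] leftmost [31.5 31.8] rightmost [85.6 19.7] top [49.2 66.6]
```

Request:
jog_arm --rows '[35,3,0,2,0,35,3,0,2,0,35,3,0,2.2,0,35,3,0,2.4,0,35,3,0,2.5,0,35,2,0,1.5,0,35,1,0,1,0,35,0,0,0,0,35,0,0,0,0]'

```text
time: 19.6
tool_pos: [0.5282, 0.0503, 0.0277]
tool_rot: [-3.141, 0.001, 0.156]
contact_force: [-0.4, 0.1, -0.9]
opening: 0.0437
```

```bash
python3 -c "
from h import *
plan(.472,.041,.037,9.1);tilt('s4.png')"
```

```text
t 19.6 tcp [528.2  50.3  27.7] yaw 8.92 open 43.7 F [-0.4  0.1 -0.9]
shift mm [-57.    0.4  -9.3] roll -0.18
face n 206 ctr(jx,z) [69.3 19.2] size [35.4 43.4] ang 87.7 | all min [ 47.6 108.4   3.4] max [ 88.8 154.5  36.8] | lowest [54.4  2.1] leftmost [47.3 12.1] rightmost [90.9 15.2] top [53.7 37.5]
```

View pics/s4.png

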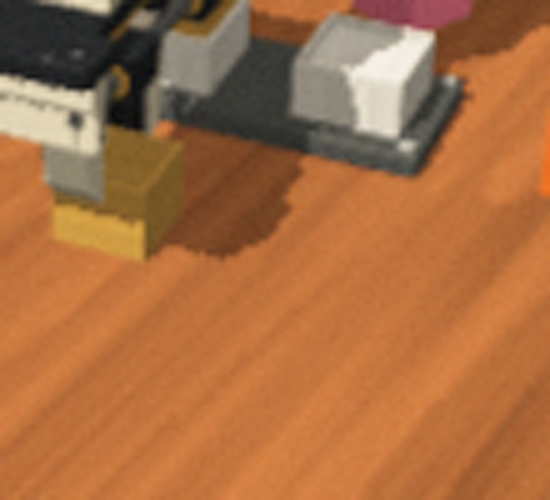

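Request:
jog_arm --rows '[66,0,0,0,0,66,0,0,0,0,66,0,0,0,0,66,0,0,-15,0,66,-7.7,0,-15,-8.2,66,0,0,0,-8.2,66,0,0,0,-8.2,66,0,0,0,-8.2,66,0,0,0,-8.2,66,0,0,0,-8.2,66,0,0,0,-8.2,66,0,0,0,-8.2,66,0,0,0,-8.2,66,0,0,0,-8.2,66,0,0,0,-8,66,0,0,0,0,66,0,0,0,0]'

```text
time: 21.35
tool_pos: [0.5213, 0.0489, 0.0582]
tool_rot: [3.141, 0.0, 1.723]
contact_force: [-0.2, 0.2, 0.4]
opening: 0.0659
```

```bash
python3 - <<'E'
from h import *
t=observe()['tool_pos']; plan(t[0],t[1],.018,99.1)
p,d=read_camera('top'); save('t2.png',p,(140,260,280,400),5)
E
```

```text
t 21.35 tcp [521.3  48.9  58.2] yaw 98.7 open 65.9 F [-0.2  0.2  0.4]
shift mm [ 0.   0.  40.2] roll -0.4
```

View pics/t2.png

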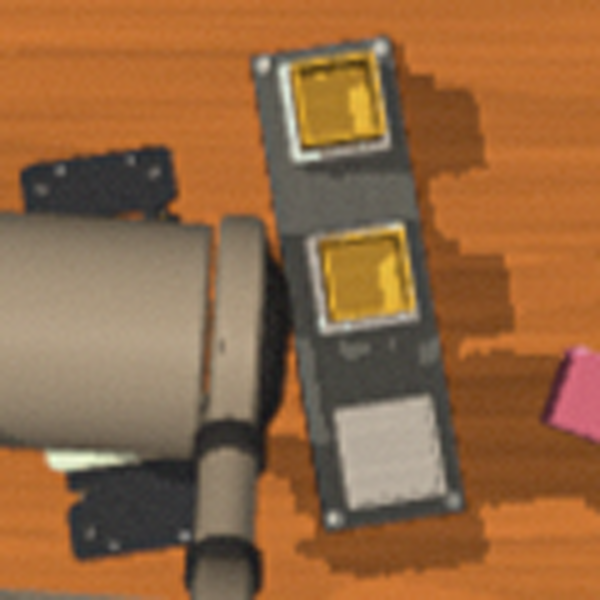

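Request:
jog_arm --rows '[66,0,0,20,-0.3,66,0,0,15,0,66,0,0,5,0,66,0,0,0,0,35,0,0,0,0,35,0,0,0,0,35,0,0,0,0,35,0,0,0,0,35,0,0,0,0,35,0,0,0,0,35,0,0,0,0]' --grip_force 6

```text
time: 22.5
tool_pos: [0.5216, 0.0489, 0.0187]
tool_rot: [3.141, 0.0, 1.732]
contact_force: [-0.9, 0.2, 5.3]
opening: 0.044
```

Request:
jog_arm --rows '[35,0,0,0,0,35,0,0,0,0,35,0,0,-10,0,35,0,0,-20,0,35,0,0,-25,0,35,0,0,-25,0,35,0,0,0,0,35,0,0,0,0]' --grip_force 20

```text
time: 23.3
tool_pos: [0.5211, 0.0489, 0.0983]
tool_rot: [3.141, 0.0, 1.732]
contact_force: [-0.0, 0.2, -2.2]
opening: 0.044
```

```bash
python3 - <<'E'
from h import *
plan(.4725,-.0903,.060,99.1); tilt('s5.png')
E
```

```text
t 23.3 tcp [521.1  48.9  98.3] yaw 99.22 open 44.0 F [-0.   0.2 -2.2]
shift mm [-129.6  -70.3   38.3] roll 0.12
face n 9 ctr(jx,z) [70.5 79.2] size [39.3  1.4] ang 0.4 | all min [ 51.6 149.9  78.7] max [ 89.8 152.1  80. ] | lowest [81.2 78.6] leftmost [50.8 79.1] rightmost [90.1 79.3] top [87.7 80. ]
```

View pics/s5.png

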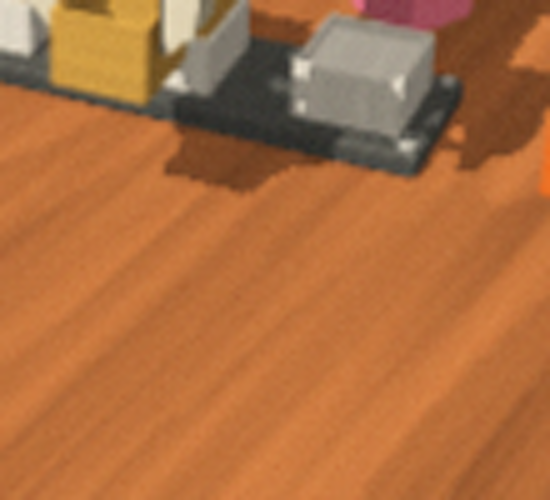

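Request:
jog_arm --rows '[35,0,-18,0,0,35,0,-18,0,0,35,0,-18,0,0,35,-26,-16.3,0,0,35,-26,0,0,0,35,-26,0,0,0,35,-26,0,0,0,35,-25.6,0,0,0.1,35,0,0,0,0,35,0,0,10,0,35,0,0,10,0,35,0,0,10,0,35,0,0,0,0,35,0,0,0,0]'

```text
time: 24.75
tool_pos: [0.4724, -0.0897, 0.0676]
tool_rot: [-3.141, -0.001, 1.731]
contact_force: [0.3, -0.0, -1.4]
opening: 0.0439
```

```bash
python3 - <<'E'
from h import *
plan(.4725,-.0903,.0547,99.1)
p,d=read_camera('side'); save('s6.png',p,(150,250,310,430),5)
E
```

```text
t 24.75 tcp [472.4 -89.7  67.6] yaw 99.17 open 43.9 F [ 0.3 -0.  -1.4]
shift mm [-0.6  0.  12.9] roll 0.07
```

View pics/s6.png

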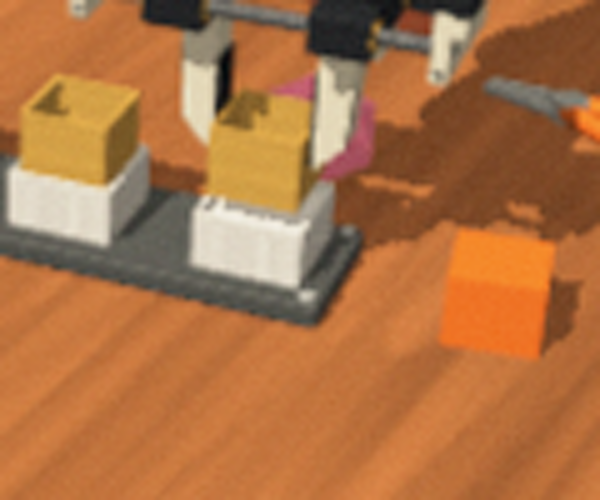

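Request:
jog_arm --rows '[35,-0.6,0,2,0,35,0,0,2,0,35,0,0,2,0,35,0,0,2,0,35,0,0,2,0,35,0,0,0,0]' --grip_force 10

```text
time: 25.4
tool_pos: [0.4725, -0.0908, 0.0578]
tool_rot: [-3.141, -0.0, 1.73]
contact_force: [0.1, -0.1, -0.6]
opening: 0.044
```

Bottom is at 39 mm, inside the pocket with no contact force. I'll lower the last 3 mm and release.

Request:
jog_arm --rows '[35,0,0,1.5,0,35,0,0,1.5,0,35,0,0,0.5,0,35,0,0,0,0,56,0,0,0,0,56,0,0,0,0,56,0,0,0,0,56,0,0,-15,0,56,0,0,-25,0,56,0,0,-30,0,56,0,0,-30,0,56,-40,0,-10,0,56,-40,0,0,0,56,-40,0,0,0,56,-40,0,0,0,56,0,0,0,0]'

```text
time: 27.0
tool_pos: [0.4985, -0.2534, 0.1644]
tool_rot: [3.141, 0.002, 1.726]
contact_force: [0.5, -0.2, 0.6]
opening: 0.0556
```

```bash
python3 - <<'E'
from h import *
print(observe()['tool_pos'])
p,d=read_camera('side'); q,e=read_camera('top')
C=cloud('top',e); m=(C[...,2]>.060)&(C[...,2]<.08); m[:140]=0;m[250:]=0;m[:,:325]=0;m[:,380:]=0
n,l,s,c=cv2.connectedComponentsWithStats(m.astype(np.uint8))
for k in range(1,n):
    if s[k,4]<20: continue
    Q=cv2.findContours((l==k).astype(np.uint8),cv2.RETR_EXTERNAL,cv2.CHAIN_APPROX_NONE)[0][0].reshape(-1,2)
    W=np.array([ray('top',u,v,.072)[:2] for u,v in Q],np.float32); r=cv2.minAreaRect(W)
    u,v=c[k].astype(int); print(np.round(r[0],4),np.round(r[1],4),round(r[2],1),'rim z',np.round(np.percentile(C[l==k][:,2],[50,90]),4),'centre z',np.round(np.median(C[v-2:v+3,u-2:u+3,2]),4))
a=cv2.resize(p[130:250,250:430],(600,400),interpolation=2); b=cv2.resize(q[140:290,300:460],(200,188))
save('f.png',a)
E
```

```text
[ 0.4984763  -0.2533936   0.16438517]
[ 0.658  -0.0604] [0.0456 0.0446] 8.7 rim z [0.071  0.0739] centre z 0.0377
[ 0.5654 -0.0754] [0.0442 0.0446] 8.2 rim z [0.0717 0.0739] centre z 0.0395
[ 0.4727 -0.0916] [0.044  0.0446] 8.5 rim z [0.072  0.0739] centre z 0.0389
```

View pics/f.png

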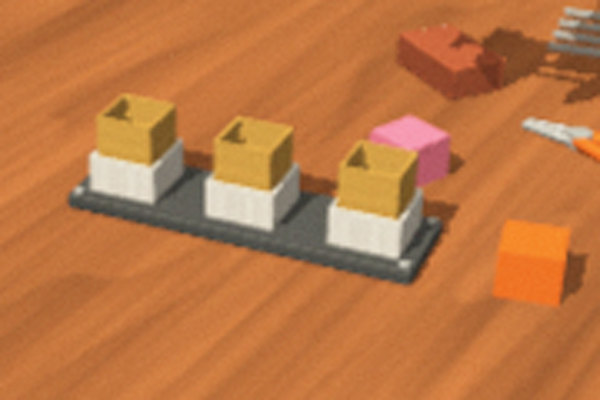

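All three boxes stand open side up at the same height: rims at about 72 mm and inside floors at about 38.5 mm.

```bash
python3 -c "
from h import *
print(hand_in())"
```

```text
the job is handed in; nothing more can be done
None
```

All three boxes now stand home in their nests, open side up, and the job is handed in at about 27 s of the 64 s allowed.

- **What I did:** The upside-down box was in the nest nearest the robot. I carried it to the clear bench at +y and rolled it over twice by 90°, each time with a 3 N pinch at its top edge. I then re-centred it in the jaws and put it back in the same nest.
- **What went differently:** The first pinch at 6 N held the box too firmly to pivot. I let it swing at 3 N instead, with no lasting effect.
- **Seating check:** In the last pictures all three rims are at 71–72 mm, where a seated box should be at 72. The inside floors are at 38–39.5 mm, against the 38.5 expected.
- **Position check:** The turned box is within about 1.7 mm of where it started, with a yaw of 8.5° against 8.2–8.7° for the other two.
- **Forces and surroundings:** The highest wrist reading at the end of any move was about 7 N. The gripper had let go and stood clear at hand-in. The pink and orange look-alikes, pliers and soldering brick look undisturbed in the last view. I did not check the hammer and tin again, but the arm never went near them.

No check failed or disagreed.

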